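# Open the push-and-turn sample bottle at the spectrometer bench

## Task

Open the square sample bottle that stands in the holder: press its safety cap down against the spring, gently enough not to crush it, turn it counter-clockwise until it is free, and lift it off. Set the cap down flat, right side up, in the shallow white tray without dropping it; leave the bottle standing in its holder, and do not push the tray or the other bottles about.

Things in the scene. Friction and masses are not known exactly. Their poses are not given: they have to be found in the camera images.
- cap: Round, ribbed, off-white safety cap on the square bottle: 54 mm across, 31 mm tall, about 50 g. Origin at the centre of its underside, z up; a raised bar on its top points along its x. Hooks in its skirt sit in notches under lugs on the neck, so closed it neither lifts nor turns (4 degrees of play). Its x axis is then parallel to the holder's x.
- cap_grip (a point): Point on the cap's axis 26 mm above its underside, mid-height of the 10 mm tall grip band below its top face. A spring inside holds the cap up with 5 N; pressed 3.5 mm (about 11 N) into the bottle its hooks are clear and it turns; at 4.5 mm (12 N) it meets a firm stop. More than 25 N between cap and bottle damages it.
- bottle: Square white bottle, 64 mm wide, full (350 g), 132 mm from foot to the rim of its 37 mm round neck. Origin at the centre of its foot, z up, sides along x and y. It cannot turn. The sleeve's rubber lips grip it 0 to 16 mm above its support, differently each time: a push of 3 to 7 N slides it down until it lands, before the cap's hooks come clear.
- neck_top (a point): Centre of the bottle's rim, 132 mm above its foot. With the cap kept pressed and turned counter-clockwise seen from above, the hooks are free of the lugs 56 degrees from closed and meet a stop at about 80; between these the cap comes straight up (3 mm by its spring alone) and is clear of the rim after 20 mm.
- holder: Grey bottle holder screwed to the bench: foot plate 112 x 112 x 8 mm, square sleeve 80 mm wide and 76 mm tall. Origin at the centre of its underside on the bench, z up, axes parallel to the bottle's. A support plate inside the sleeve, out of sight and set to a different height each time, is what the bottle's foot lands on.
- tray: Shallow white open tray, 190 mm along its x by 150 mm along its y, walls 4 mm thick and 16 mm high, floor 4 mm thick, 0.7 kg, loose on the bench. Origin at the centre of its underside, z up. The cap's place is flat on its floor, anywhere inside the walls.
- sample_a: Small round white sample bottle, 42 mm across, 78 mm tall, loose on the bench on the robot's side of the work. Origin at the centre of its underside. Leave it alone.
- sample_b: A like small round sample bottle, 42 mm across, 78 mm tall, on the far side of the work. Origin at the centre of its underside. Leave it alone.
- stock_c: Larger round white bottle, 58 mm across, 122 mm tall, on the robot's left. Origin at the centre of its underside. Leave it alone.
- wash_bottle: Wash bottle with a bent spout, 74 mm across, 212 mm tall, on the robot's right. Origin at the centre of its underside. Leave it alone.
Not all that is in view belongs to the job. What is shaped like the cap but blue or purple is not meant.

How it is judged:
By the outcome, as a careful person would: the job done as asked, in the order asked, and still so for the second after the job is handed in, with the robot touching nothing.
It also fails if it takes over 70 s, if anything falls off the work surface, if the arm or the gripper's body presses on something with over 40 N, if the wrist force passes 120 N, or if a joint passes its speed limit or range.

## Robot

A 7-joint arm with a two-finger parallel gripper is mounted at the origin on the work surface. World frame = base frame: x ahead of the robot, y to its left, z up, the work surface at z = 0. Lengths are in mm, angles in rad, forces in N, time in s.
With the tool pointing down it reaches from about 400 to 875 mm from the base axis. Payload 4.4 kg.
Tool frame: the origin (TCP) lies at the very end of the fingers, on their centre line; the grasp point (between the pads) lies ctrl.grip_depth behind it (ctrl.grip_depth is the distance from the TCP to the grasp point, in mm); z points along the fingers, y is the direction in which the jaws open and shut (so a half turn about z gives the same grasp; the last joint's range is limited). The gripper opens to 85 mm and grips with 20 to 120 N. Pads are 22 mm wide; open, the fingers measure 114 mm over their backs; the gripper's body (76 mm by 85 mm) begins 54 mm behind the grasp point. The pads swing forward as they close: fully open they stand 13 mm farther back than shut.
Start: joints at [-1.268, 0.628, 0.038, 1.517, -0.027, 0.996, -0.02], TCP at [234.3, 606.318, 231.313] pointing down, gripper open.
Joint ranges: [-3.06, 3.06], [-0.37, 2.12], [-1.25, 1.32], [0.18, 2.47], [-1.1, 4.24], [0.23, 1.98], [-2.94, 2.94]. Speed limits (rad/s): [2.57, 2.57, 3.14, 3.14, 3.14, 3.14, 3.14].

## Interface

Orientations are given as [roll, pitch, yaw] about the fixed x, y, z axes, in that order (R = Rz(yaw) Ry(pitch) Rx(roll)).
In Python, from cell import ctrl gives the robot as it stands.
- The arm moves only by the tool servo_tool, never from a script. Its argument "commands" is one flat list of numbers, 5 for each row, row after row: the shift along the tool's x, y, z in units of 25 mm (1.0 is 25 mm), then the turn about the tool's z in units of 6 degrees (1.0 is 6 degrees), then the closure, from 0 (fully open) to 1 (shut). In form: [tx, ty, tz, twist, gripper, tx, ty, tz, twist, gripper, ...]. A call has 1 to 10 rows; each row is the pose to reach, as a shift and turn from the pose commanded when the call began, along the tool's axes at that moment; what a row does not reach only later rows make up. A row lasts 1/12 s, in which the tool goes at most 41.7 mm and 7.16 degrees, less where a joint would pass 70% of its speed; a pose out of reach is approached as far as the arm can. A call with a gripper value outside its range is refused whole. The fingers move at their own pace and stop on an object; the grip force is fixed at half the most. Time passes only in rows, so rows that repeat a pose let the fingers close. It gives the time, the measured TCP pose, the force and the opening at its end, in the units of the state.
- ctrl.read_state(): the state, without advancing time (a new reading comes with each control period).
- ctrl.get_image(name): name is "scene" or "top"; returns a dict with "img" (400x640x3 uint8, blue, green, red), "K" (3x3 intrinsics, pixels), "T" (4x4, takes a point from camera to world coordinates). Camera axes: x right, y down, z forward; pixel columns grow to the right and rows downward; lengths in mm; the calibration is good to about 2 mm. A picture is of the moment at which its call begins. There is no depth.
- ctrl.finish_job(): hands the job in, once; it reports no verdict.
The state is a dict: "clock": time; "qpos": joint angles; "qd": joint speeds; "tau": joint torques, N m; "eef_pos": TCP position; "tool_rot": TCP orientation; "force": force on the tool from outside, world axes, zero at the start; "torque": the same for the moment, N m; "width": finger opening in mm.
Only numpy, scipy, OpenCV 4.12 (cv2) and the standard library are available. Lean on these libraries where they do the work, as an engineer would, in place of code of your own. Each camera call takes 0.05 s, during which the arm holds its last target.

## Working session

There is one attempt and no reset: what is moved stays moved. The work goes in short steps, Python scripts to look and compute and a tool call to move; the robot and the scene stay as the last step left them, time stands still between calls to the robot, and variables do not carry over. Pictures are saved under pics/ and viewed, and the job is handed in when it is done.

Besides the shell and the picture viewer there is one more tool, called after "Emit:" as a command line: name --argument value ..., lists and objects as JSON in quotes. servo_tool: Moves the arm, as the interface text tells. Its arguments: {"type":"object","properties":{"commands":{"type":"array","items":{"type":"number"}}},"required":["commands"]}

```bash
ls; mkdir -p pics; python3 - <<'E'
from cell import ctrl
import cv2
s=ctrl.read_state()
print(s, ctrl.grip_depth)
for n in("scene","top"):
    d=ctrl.get_image(n); cv2.imwrite(f"pics/{n}0.png",d["img"]); print(d["K"],d["T"])
E
```

```text
pics
{'clock': 0.0, 'qpos': array([-1.26780068,  0.62939509,  0.03844263,  1.51839629, -0.02700144,
        0.9963105 , -0.01997377]), 'qd': array([ 0.00103454, -0.00101648,  0.0009767 ,  0.00019274, -0.00060423,
        0.0011011 , -0.00078267]), 'tau': array([-1.85724830e-04, -5.63402832e+01,  1.22647393e+00, -1.93445492e+01,
        1.10420154e-02,  1.04144248e-02,  1.76173580e-05]), 'eef_pos': array([234.05958385, 605.69858805, 230.34834335]), 'tool_rot': array([-3.13960172e+00,  2.87350697e-05,  2.77282128e+00]), 'force': array([-0.27631683, -0.46529369, -0.23852927]), 'torque': array([-0.00690888,  0.02131364, -0.01196359]), 'width': 85.63268147072938} 18.700000000000003
[[387.53877698   0.         314.11130625]
 [  0.         387.53877698 202.77495799]
 [  0.           0.           1.        ]] [[ 8.93724399e-02  6.72530648e-01 -7.34653043e-01  1.34373854e+03]
 [ 9.95737903e-01 -7.71961662e-02  5.04656429e-02 -6.64214460e+01]
 [-2.27727069e-02 -7.36032118e-01 -6.76563467e-01  8.63500341e+02]
 [ 0.00000000e+00  0.00000000e+00  0.00000000e+00  1.00000000e+00]]
[[392.5434084    0.         324.43900254]
 [  0.         392.5434084  201.17730065]
 [  0.           0.           1.        ]] [[ 2.21019771e-02 -9.92747753e-01  1.18166841e-01  4.34289723e+02]
 [-9.99473374e-01 -1.91319827e-02  2.62095933e-02 -3.49708377e+01]
 [-2.37587489e-02 -1.18683895e-01 -9.92647800e-01  1.19106998e+03]
 [ 0.00000000e+00  0.00000000e+00  0.00000000e+00  1.00000000e+00]]
```

View pics/scene0.png

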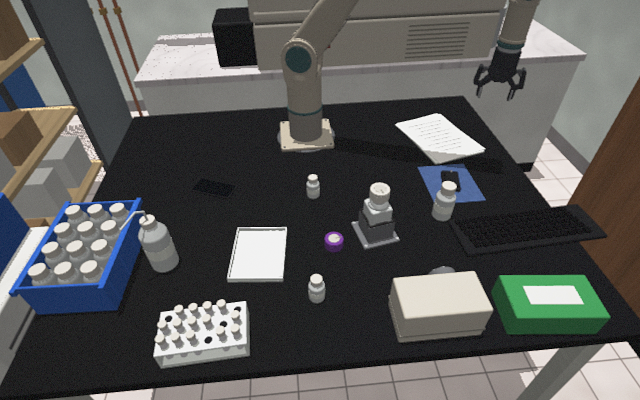

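View pics/top0.png

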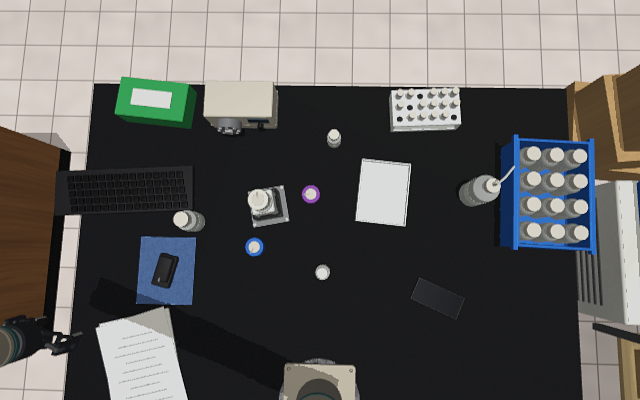

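The square bottle with the off-white cap is at scene (379,200) / top (258,200), and the tray is at scene (258,254) / top (383,192). The purple cap at top (311,194) and the blue one at (254,247) are decoys. I'll confirm this in enlarged crops.

```bash
python3 - <<'E'
import cv2,numpy as np
a=cv2.imread("pics/scene0.png")[170:255,335:440]; b=cv2.imread("pics/top0.png")[170:240,230:330]
a=cv2.resize(a,None,fx=6,fy=6,interpolation=cv2.INTER_CUBIC);b=cv2.resize(b,None,fx=8,fy=8,interpolation=cv2.INTER_CUBIC)
cv2.imwrite("pics/cs.png",a);cv2.imwrite("pics/ct.png",b)
E
```

```text
(no output)
```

View pics/cs.png

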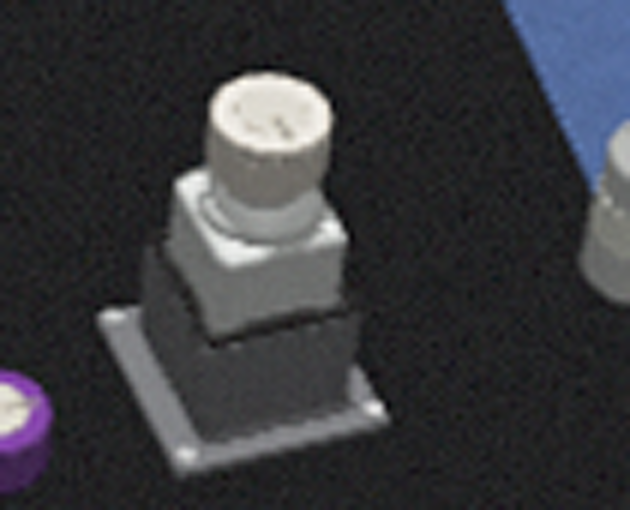

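View pics/ct.png

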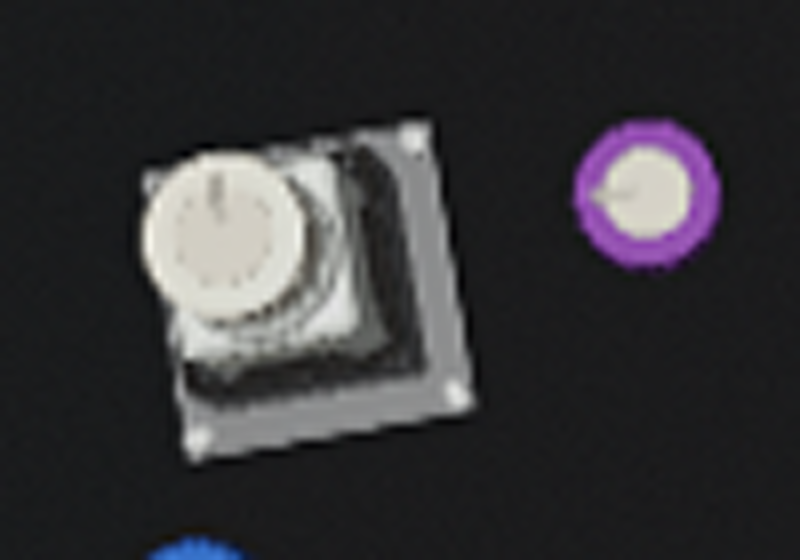

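```bash
cat > h.py <<'E'
import numpy as np,cv2
from cell import ctrl
CAM={"scene":(np.array([[387.53877698,0,314.11130625],[0,387.53877698,202.77495799],[0,0,1]]),np.array([[8.93724399e-02,6.72530648e-01,-7.34653043e-01,1.34373854e+03],[9.95737903e-01,-7.71961662e-02,5.04656429e-02,-6.64214460e+01],[-2.27727069e-02,-7.36032118e-01,-6.76563467e-01,8.63500341e+02],[0,0,0,1]])),
"top":(np.array([[392.5434084,0,324.43900254],[0,392.5434084,201.17730065],[0,0,1]]),np.array([[2.21019771e-02,-9.92747753e-01,1.18166841e-01,4.34289723e+02],[-9.99473374e-01,-1.91319827e-02,2.62095933e-02,-3.49708377e+01],[-2.37587489e-02,-1.18683895e-01,-9.92647800e-01,1.19106998e+03],[0,0,0,1]]))}
def ray(c,p):
    K,T=CAM[c]; d=T[:3,:3]@np.linalg.solve(K,[p[0],p[1],1.]); return T[:3,3],d/np.linalg.norm(d)
def onz(c,p,z):
    o,d=ray(c,p); return o+d*(z-o[2])/d[2]
def tri(ps,pt):
    o1,d1=ray("scene",ps);o2,d2=ray("top",pt)
    t=np.linalg.lstsq(np.c_[d1,-d2],o2-o1,rcond=None)[0]
    a=o1+t[0]*d1;b=o2+t[1]*d2; return (a+b)/2,np.linalg.norm(a-b)
def proj(c,P):
    K,T=CAM[c]; q=T[:3,:3].T@(np.asarray(P)-T[:3,3]); q=K@q; return q[:2]/q[2]
E
python3 - <<'E'
from h import *
u=lambda p,f,o:((p[0]+.5)/f-.5+o[0],(p[1]+.5)/f-.5+o[1])
ps=u((270.5,112),6,(335,170)); 
# top circle: fit from bright cap mask
pt=u((224,237),8,(230,170))
print(ps,pt,tri(ps,pt))
cs=[onz("top",u(p,8,(230,170)),8) for p in [(428,121),(474,407),(190,462)]]
print(cs)
v=[cs[1]-cs[0],cs[1]-cs[2]]
print([np.linalg.norm(x) for x in v],[np.degrees(np.arctan2(x[1],x[0])) for x in v], (cs[0]+cs[2])/2)
# scene plate corners
cc=[onz("scene",u(p,6,(335,170)),8) for p in [(98,315),(180,465),(388,408)]]
print(cc,[np.linalg.norm(x) for x in(cc[0]-cc[1],cc[2]-cc[1])],(cc[0]+cc[2])/2)
P,_=tri(ps,pt)
# cap extents check at top height
for a,b in[((142,237),(304,237)),((224,150),(224,322))]:
  print(np.linalg.norm(onz("top",u(a,8,(230,170)),P[2])-onz("top",u(b,8,(230,170)),P[2])))
for a,b in[((208,112),(333,112))]:
  print(np.linalg.norm(onz("scene",u(a,6,(335,170)),P[2])-onz("scene",u(b,6,(335,170)),P[2])))
# tray
img=cv2.imread("pics/top0.png")
g=cv2.cvtColor(img,cv2.COLOR_BGR2GRAY); m=(g>130).astype(np.uint8); m[:,:340]=0;m[:,430:]=0;m[:150]=0;m[235:]=0
c=max(cv2.findContours(m,0,2)[0],key=cv2.contourArea); r=cv2.minAreaRect(c); print(r)
bx=[onz("top",p,16) for p in cv2.boxPoints(r)]; print(np.round(bx,1),np.mean(bx,0),[np.linalg.norm(bx[i]-bx[i-1]) for i in range(4)])
# others
for n,p,z in [("a",(322,268),78),("b",(334,132),78),("c",(182,216),122),("wash",(478,190),100)]: print(n,onz("top",p,z))
E
```

```text
(379.6666666666667, 188.25) (257.5625, 199.1875) (array([557.25811585, 167.59636355, 174.06020592]), np.float64(0.4159090205748712))
[array([623.47864515, 123.98421821,   8.        ]), array([514.38485052, 102.75058439,   8.        ]), array([491.36929182, 209.70103919,   8.        ])]
[np.float64(111.14100607923224), np.float64(109.3988835583554)] [np.float64(-168.98585671974874), np.float64(-77.85525915505376)] [557.42396848 166.8426287    8.        ]
[array([515.43159543, 102.41520813,   8.        ]), array([619.93344966, 125.49866636,   8.        ]), array([594.7225965 , 233.68989599,   8.        ])] [np.float64(107.02094926008623), np.float64(111.08973528887601)] [555.07709597 168.05255206   8.        ]
53.33510319304798
56.835379194770596
56.472670211683536
((383.25286865234375, 191.97352600097656), (50.283634185791016, 63.24516296386719), 6.115502834320068)
[[ 517.   -96.4   16. ]
 [ 709.4 -114.4   16. ]
 [ 695.3 -266.    16. ]
 [ 504.1 -245.2   16. ]] [ 606.42634926 -180.48339577   16.        ] [np.float64(149.41793902131522), np.float64(193.20902791259383), np.float64(152.2326414277953), np.float64(192.33888938128507)]
a [378.27259887  -2.91777878  78.        ]
b [770.45700765 -28.97513716  78.        ]
c [512.87145941 384.8212179  122.        ]
wash [ 603.73702759 -432.94826376  100.        ]
```

Emit:
servo_tool --commands '[-1.3, -0.8, 0, 0, 0, -2.6, -1.6, 0, 0, 0, -3.9, -2.4, 0, 0, 0, -5.2, -3.2, 0, 0, 0, -6.5, -4.0, 0, 0, 0, -7.8, -4.8, 0, 0, 0, -9.1, -5.6, 0, 0, 0, -10.4, -6.4, 0, 0, 0, -11.7, -7.2, 0, 0, 0, -13.0, -8.0, 0, 0, 0]'

```text
clock: 0.93
eef_pos: [466.0, 300.8, 231.1]
tool_rot: [-3.141, -0.0, 2.773]
force: [0.3, 0.6, -0.4]
width: 85.5
```

Emit:
servo_tool --commands '[-1, -0.7, 0, 0, 0, -2, -1.4, 0, 0, 0, -3, -2.1, 0, 0, 0, -4, -2.8, 0, 0, 0, -5, -3.4, 0, 0, 0, -5.37, -3.72, 0, 0, 0, -5.37, -3.72, 0, 0, 0, -5.37, -3.72, 0, 0, 0, -5.37, -3.72, 0, 0, 0, -5.37, -3.72, 0, 0, 0]'

```text
clock: 1.77
eef_pos: [555.8, 169.8, 231.2]
tool_rot: [3.141, -0.001, 2.776]
force: [-0.5, 0.2, -0.3]
width: 85.5
```

```bash
python3 - <<'E'
from h import *
s=ctrl.read_state();print(s["clock"],s["eef_pos"],s["tool_rot"],s["qpos"],s["force"],ctrl.grip_depth)
a=ctrl.get_image("scene")["img"];b=ctrl.get_image("top")["img"]
a=cv2.resize(a[120:255,310:450],None,fx=4,fy=4,interpolation=cv2.INTER_CUBIC);b=cv2.resize(b[140:260,190:330],None,fx=4,fy=4,interpolation=cv2.INTER_CUBIC)
h=max(a.shape[0],b.shape[0]);o=np.zeros((h,a.shape[1]+b.shape[1],3),np.uint8);o[:a.shape[0],:a.shape[1]]=a;o[:b.shape[0],a.shape[1]:]=b
cv2.imwrite("pics/c2.png",cv2.resize(o,None,fx=.7,fy=.7))
E
```

```text
1.7667 [555.77901385 169.82254683 231.17220241] [ 3.14090362e+00 -1.40766399e-03  2.77615110e+00] [-0.37705384  0.52880546  0.0508466   1.71609386 -0.03461922  0.89818361
  0.89380244] [-0.54011208  0.15391574 -0.25462228] 18.700000000000003
```

View pics/c2.png

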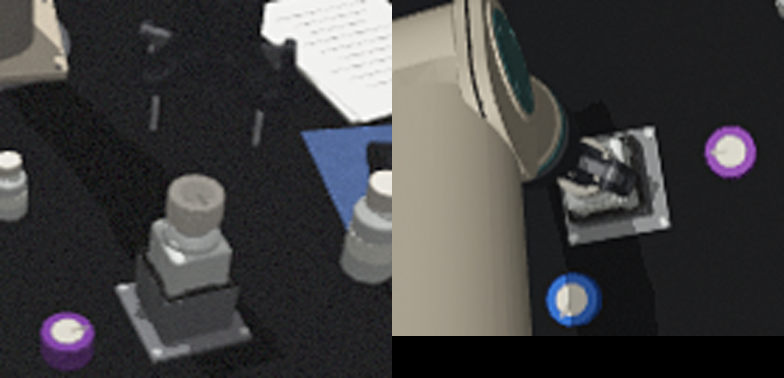

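Emit:
servo_tool --commands '[0, 0, 0, 0, 0, 0, 0, 0, 0, 0, 0, 0, 0, 0, 0]'

```text
clock: 2.12
eef_pos: [556.9, 167.8, 231.4]
tool_rot: [3.141, -0.0, 2.773]
force: [-0.5, 0.3, -0.4]
width: 85.2
```

```bash
python3 - <<'E'
from h import *
s=ctrl.read_state();print(s["clock"],s["eef_pos"],s["tool_rot"],s["force"])
for p,w in (((365.4,166.4),(541.5,130)),((402.1,171.8),(572,209.6))):
  o,d=ray("scene",p); t=np.dot(np.array(w)-o[:2],d[:2])/np.dot(d[:2],d[:2]); print(o+t*d,w)
E
```

```text
2.1167 [556.90608809 167.81109652 231.35620613] [ 3.14149293e+00 -3.56844044e-06  2.77337561e+00] [-0.49312672  0.25044146 -0.43651522]
[540.81592619 127.16268935 239.82431584] (541.5, 130)
[574.6013315  216.66767137 239.76668227] (572, 209.6)
```

Emit:
servo_tool --commands '[0, 0, 0.7, 0, 0, 0, 0, 1.4, 0, 0, 0, 0, 2.1, 0, 0, 0, 0, 2.8, 0, 0, 0, 0, 3.2, 0, 0, 0, 0, 3.5, 0, 0, 0, 0, 3.5, 0, 0, 0, 0, 3.5, 0, 0]'

```text
clock: 2.78
eef_pos: [557.3, 167.5, 144.0]
tool_rot: [3.141, 0.0, 2.773]
force: [-0.3, -0.6, 0.1]
width: 85.2
```

```bash
python3 - <<'E'
from h import *
s=ctrl.read_state();print(s["clock"],s["eef_pos"],s["force"])
a=ctrl.get_image("scene")["img"];b=ctrl.get_image("top")["img"]
a=cv2.resize(a[120:255,330:430],None,fx=5,fy=5,interpolation=cv2.INTER_CUBIC)
cv2.imwrite("pics/c3.png",a[:600])
E
```

```text
2.7833 [557.27158069 167.52564414 143.99555536] [-0.33436061 -0.62508414  0.06189392]
```

View pics/c3.png

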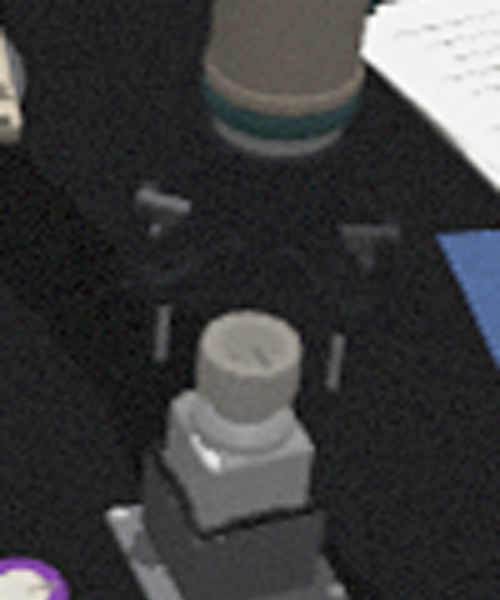

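The fingers straddle the cap, with pads at crop (162,332) and (336,362) and the cap at (250,350). Next I close.

Emit:
servo_tool --commands '[0, 0, 0, 0, 0.2, 0, 0, 0, 0, 0.3, 0, 0, 0, 0, 0.4, 0, 0, 0, 0, 0.6, 0, 0, 0, 0, 1, 0, 0, 0, 0, 1, 0, 0, 0, 0, 1, 0, 0, 0, 0, 1]'

```text
clock: 3.55
eef_pos: [557.4, 167.7, 144.0]
tool_rot: [3.141, 0.001, 2.773]
force: [1.0, -0.3, 2.4]
width: 52.3
```

```bash
python3 - <<'E'
from h import *
s=ctrl.read_state();print(s["clock"],s["eef_pos"],s["force"],s["torque"],s["width"])
a=ctrl.get_image("scene")["img"]
a=cv2.resize(a[120:255,330:430],None,fx=5,fy=5,interpolation=cv2.INTER_CUBIC)
cv2.imwrite("pics/c4.png",a[:600])
E
```

```text
3.55 [557.38652992 167.65098643 144.00421408] [ 0.95748387 -0.30473143  2.36240057] [ 0.15747268 -0.14436335 -0.00421253] 52.294220660132524
```

View pics/c4.png

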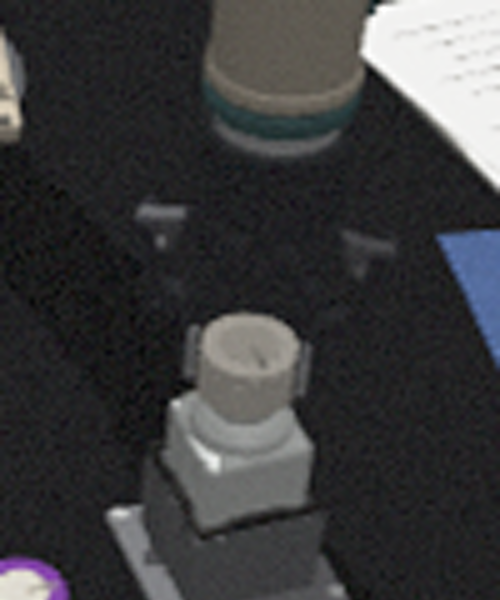

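Emit:
servo_tool --commands '[0, 0, 0.04, 0, 1, 0, 0, 0.08, 0, 1, 0, 0, 0.12, 0, 1, 0, 0, 0.12, 0, 1]'

```text
clock: 3.93
eef_pos: [557.6, 167.8, 141.3]
tool_rot: [3.141, 0.001, 2.773]
force: [0.6, 1.2, 7.9]
width: 52.8
```

Emit:
servo_tool --commands '[0, 0, 0.04, 0, 1, 0, 0, 0.08, 0, 1, 0, 0, 0.08, 0, 1]'

```text
clock: 4.18
eef_pos: [557.7, 167.9, 139.6]
tool_rot: [3.14, 0.001, 2.773]
force: [-0.5, 0.1, 9.4]
width: 52.2
```

Emit:
servo_tool --commands '[0, 0, 0.04, 0, 1, 0, 0, 0.04, 0, 1, 0, 0, 0.04, 0, 1]'

```text
clock: 4.43
eef_pos: [557.7, 167.9, 138.9]
tool_rot: [3.14, 0.001, 2.773]
force: [-1.4, 0.6, 11.1]
width: 52.5
```

```bash
python3 - <<'E'
from h import *
s=ctrl.read_state();print(s["clock"],s["eef_pos"],s["force"],s["torque"],s["width"])
a=ctrl.get_image("scene")["img"]
a=cv2.resize(a[170:255,345:420],None,fx=7,fy=7,interpolation=cv2.INTER_CUBIC)
b=cv2.imread("pics/scene0.png");b=cv2.resize(b[170:255,345:420],None,fx=7,fy=7,interpolation=cv2.INTER_CUBIC)
cv2.imwrite("pics/c5.png",cv2.resize(np.hstack([b,a]),None,fx=.75,fy=.75))
E
```

```text
4.4333 [557.66827513 167.89966933 138.94271931] [-1.42604445  0.60406695 11.05140765] [ 0.10310316  0.20609059 -0.00420072] 52.48224257580452
```

View pics/c5.png

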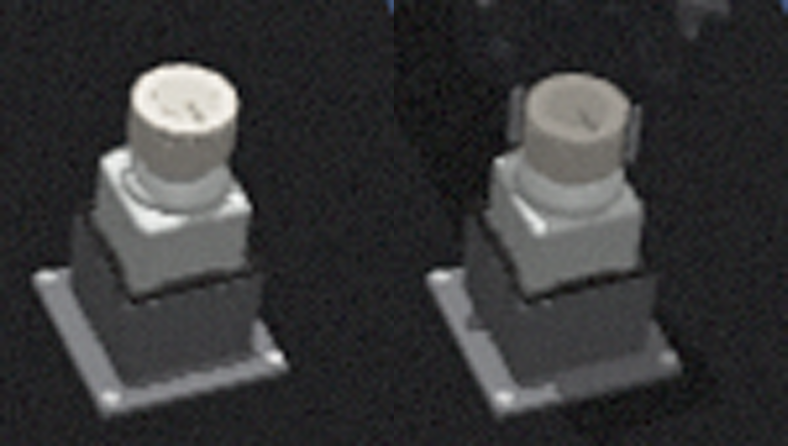

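Emit:
servo_tool --commands '[0, 0, 0.02, 0, 1, 0, 0, 0.04, 0, 1, 0, 0, 0.04, 0, 1]'

```text
clock: 4.73
eef_pos: [557.7, 168.1, 138.6]
tool_rot: [3.14, 0.001, 2.773]
force: [-1.8, 1.0, 15.1]
width: 52.5
```

Emit:
servo_tool --commands '[0, 0, 0, -0.5, 1, 0, 0, 0, -1, 1, 0, 0, 0, -1.5, 1, 0, 0, 0, -2, 1, 0, 0, 0, -2.5, 1, 0, 0, 0, -3, 1]'

```text
clock: 5.23
eef_pos: [558.3, 167.5, 138.6]
tool_rot: [3.141, 0.003, 3.089]
force: [-0.5, 0.6, 13.3]
width: 52.6
```

```bash
python3 - <<'E'
from h import *
s=ctrl.read_state();print(s["clock"],s["eef_pos"],s["force"],s["torque"],s["width"])
a=ctrl.get_image("scene")["img"]
a=cv2.resize(a[170:255,345:420],None,fx=7,fy=7,interpolation=cv2.INTER_CUBIC)
cv2.imwrite("pics/c6.png",a)
E
```

```text
5.2333 [558.28649069 167.53617147 138.56205942] [-0.49762875  0.5658489  13.27690178] [-0.19588391  0.14045018 -0.05742082] 52.64583432520123
```

View pics/c6.png

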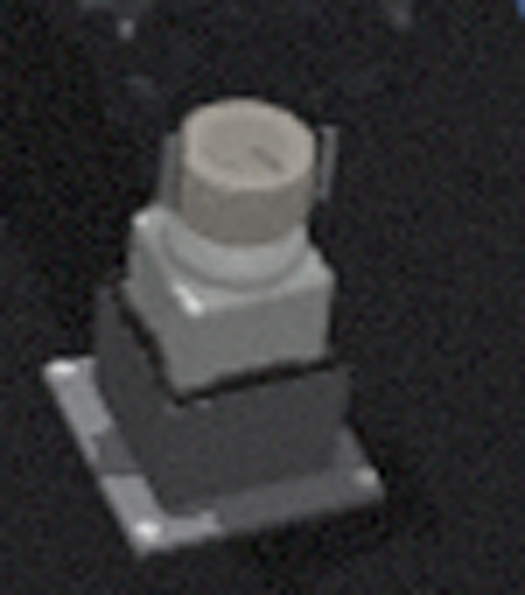

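Emit:
servo_tool --commands '[0, 0, 0, -0.8, 1, 0, 0, 0, -1.6, 1, 0, 0, 0, -2.4, 1, 0, 0, 0, -3.2, 1, 0, 0, 0, -4, 1]'

```text
clock: 5.7
eef_pos: [558.7, 167.3, 138.6]
tool_rot: [-3.141, 0.004, -2.774]
force: [0.4, -0.8, 13.3]
width: 52.6
```

Emit:
servo_tool --commands '[0, 0, 0, -0.8, 1, 0, 0, 0, -1.6, 1, 0, 0, 0, -2.4, 1, 0, 0, 0, -3.2, 1, 0, 0, 0, -4, 1, 0, 0, 0, -4.4, 1, 0, 0, 0, -4.4, 1, 0, 0, 0, -4.4, 1]'

```text
clock: 6.37
eef_pos: [558.6, 167.0, 138.6]
tool_rot: [-3.139, 0.002, -2.317]
force: [-0.1, -2.2, 14.4]
width: 52.6
```

```bash
python3 - <<'E'
from h import *
s=ctrl.read_state();print(s["clock"],s["eef_pos"],s["force"],s["torque"],s["width"],(s["tool_rot"][2]-2.773)%6.2832*57.3)
a=ctrl.get_image("scene")["img"]
a=cv2.resize(a[170:255,345:420],None,fx=7,fy=7,interpolation=cv2.INTER_CUBIC)
cv2.imwrite("pics/c7.png",a)
E
```

```text
6.3667 [558.62146283 166.95455956 138.55569736] [-0.11972059 -2.19397778 14.36693104] [-0.40004688  0.05758399  0.09370493] 52.627388421576335 68.37816467828617
```

View pics/c7.png

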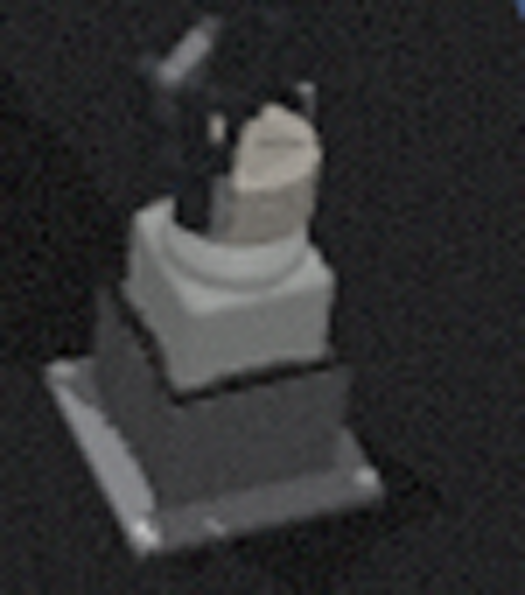

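Emit:
servo_tool --commands '[0, 0, -0.06, 0, 1, 0, 0, -0.12, 0, 1, 0, 0, -0.2, 0, 1, 0, 0, -0.28, 0, 1, 0, 0, -0.36, 0, 1, 0, 0, -0.44, 0, 1, 0, 0, -0.44, 0, 1]'

```text
clock: 7.0
eef_pos: [557.0, 166.4, 147.5]
tool_rot: [-3.141, -0.001, -2.317]
force: [1.7, -2.2, 0.7]
width: 52.4
```

Emit:
servo_tool --commands '[0, 0, -0.1, 0, 1, 0, 0, -0.2, 0, 1, 0, 0, -0.3, 0, 1, 0, 0, -0.4, 0, 1, 0, 0, -0.5, 0, 1, 0, 0, -0.6, 0, 1, 0, 0, -0.7, 0, 1, 0, 0, -0.9, 0, 1, 0, 0, -1.1, 0, 1, 0, 0, -1.3, 0, 1]'

```text
clock: 7.83
eef_pos: [557.0, 167.6, 180.9]
tool_rot: [3.141, 0.0, -2.316]
force: [1.0, -1.3, -1.9]
width: 52.4
```

```bash
python3 - <<'E'
from h import *
s=ctrl.read_state();print(s["clock"],s["eef_pos"],s["force"],s["qpos"],s["width"],(s["tool_rot"][2]-2.773)%6.2832*57.3)
a=ctrl.get_image("scene")["img"]
a=cv2.resize(a[140:255,330:430],None,fx=5,fy=5,interpolation=cv2.INTER_CUBIC)
cv2.imwrite("pics/c8.png",a)
E
```

```text
7.8333 [556.99423311 167.63184345 180.91680658] [ 1.02223206 -1.34236316 -1.87017761] [-0.13484217  0.60590815 -0.32085801  1.76050652  0.24915667  0.81502971
  1.82171071] 52.372419416848274 68.40407648566061
```

View pics/c8.png

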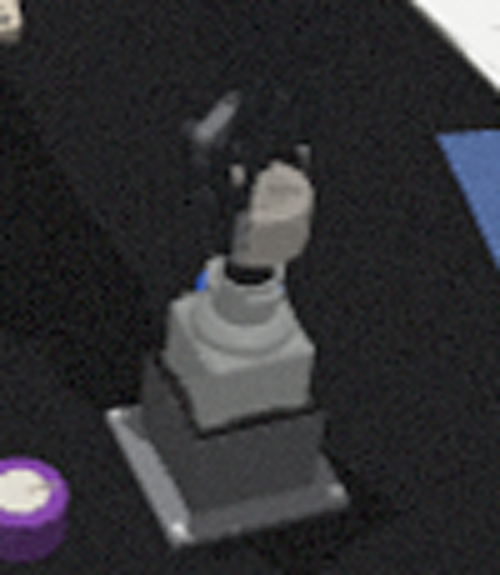

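Emit:
servo_tool --commands '[0, 0, -0.6, 0, 1, 0, 0, -1.2, 0, 1, 0.72, -0.9, -1.2, 0.8, 1, 1.44, -1.8, -1.2, 1.6, 1, 2.16, -2.7, -1.2, 2.4, 1, 2.88, -3.6, -1.2, 3.2, 1, 3.6, -4.5, -1.2, 4, 1, 4.32, -5.4, -1.2, 4.8, 1, 5.04, -6.3, -1.2, 5.6, 1, 5.76, -7.2, -1.2, 6.4, 1]'

```text
clock: 8.72
eef_pos: [591.6, -61.8, 210.6]
tool_rot: [3.141, 0.0, -2.991]
force: [0.8, -0.5, -0.7]
width: 52.4
```

Emit:
servo_tool --commands '[0, 0, 0, 0, 1, 0, 0, 0, 0, 1, 0, 0, 0, 0, 1]'

```text
clock: 8.97
eef_pos: [591.5, -59.5, 210.3]
tool_rot: [3.14, 0.0, -2.986]
force: [0.2, 0.2, -1.1]
width: 52.8
```

```bash
python3 - <<'E'
from h import *
s=ctrl.read_state();print(s["clock"],s["eef_pos"],s["tool_rot"],s["force"],s["qpos"],s["width"])
y=s["tool_rot"][2];d=np.array([606.4,-180.5])-s["eef_pos"][:2]
print(d@[np.cos(y),np.sin(y)]/25,d@[np.sin(y),-np.cos(y)]/25)
E
```

```text
8.9667 [591.45229489 -59.5429514  210.34370196] [ 3.14046315e+00  7.01437227e-05 -2.98577309e+00] [ 0.23454417  0.15537207 -1.05646572] [ 0.14825855  0.57345264 -0.14818432  1.69871741  0.10289622  0.87717453
  1.68419441] 52.78471081992432
0.16018757240509354 -4.872453830691385
```

Emit:
servo_tool --commands '[0.03, -1, 0, 0, 1, 0.06, -2, 0, 0, 1, 0.1, -3, 0, 0, 1, 0.13, -4, 0, 0, 1, 0.15, -4.6, 0, 0, 1, 0.16, -4.87, 0, 0, 1, 0.16, -4.87, 1, 0, 1, 0.16, -4.87, 2, 0, 1, 0.16, -4.87, 3, 0, 1, 0.16, -4.87, 4, 0, 1]'

```text
clock: 9.8
eef_pos: [606.8, -178.5, 109.5]
tool_rot: [3.14, 0.001, -2.984]
force: [0.1, 0.0, -1.1]
width: 52.6
```

Emit:
servo_tool --commands '[0, 0, 0.7, 0, 1, 0, 0, 1.4, 0, 1, 0, 0, 2, 0, 1, 0, 0, 2.4, 0, 1, 0, 0, 2.6, 0, 1, 0, 0, 2.6, 0, 1, 0, 0, 2.6, 0, 1]'

```text
clock: 10.38
eef_pos: [606.9, -180.7, 45.7]
tool_rot: [3.141, 0.001, -2.986]
force: [0.9, -0.2, -0.8]
width: 52.2
```

```bash
python3 - <<'E'
from h import *
s=ctrl.read_state();print(s["clock"],s["eef_pos"],s["tool_rot"],s["force"],s["width"])
a=ctrl.get_image("scene")["img"]
cv2.imwrite("pics/s9.png",cv2.resize(a[170:300,200:330],None,fx=4.5,fy=4.5,interpolation=cv2.INTER_CUBIC))
E
```

```text
10.3833 [ 606.85837086 -180.69558517   45.74797601] [ 3.14134848e+00  7.16798220e-04 -2.98604779e+00] [ 0.94358015 -0.19884039 -0.8486143 ] 52.22780383869983
```

View pics/s9.png

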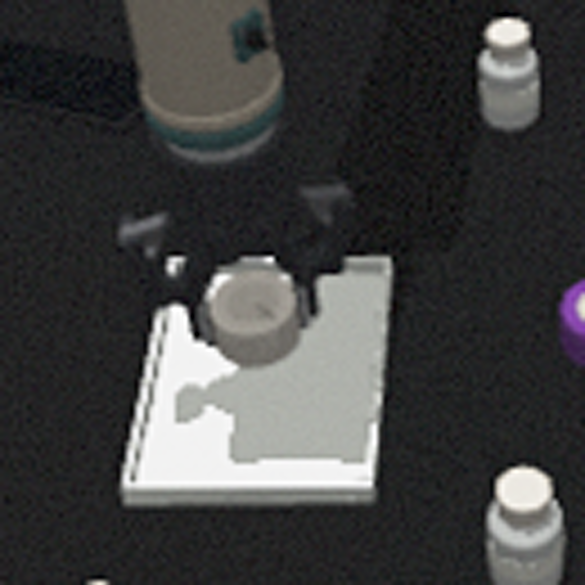

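The cap is held level above the tray at crop (252,310), well inside the walls. I'll lower it until it touches.

Emit:
servo_tool --commands '[0, 0, 0.5, 0, 1, 0, 0, 0.9, 0, 1, 0, 0, 1.2, 0, 1, 0, 0, 1.36, 0, 1, 0, 0, 1.36, 0, 1, 0, 0, 1.36, 0, 1]'

```text
clock: 10.93
eef_pos: [606.1, -181.3, 10.8]
tool_rot: [3.141, -0.001, -2.987]
force: [-0.9, -0.3, -0.8]
width: 52.6
```

Emit:
servo_tool --commands '[0, 0, 0.04, 0, 1, 0, 0, 0.08, 0, 1, 0, 0, 0.12, 0, 1, 0, 0, 0.12, 0, 1]'

```text
clock: 11.27
eef_pos: [606.4, -181.4, 8.4]
tool_rot: [-3.142, 0.0, -2.987]
force: [-0.2, -0.1, -0.5]
width: 52.7
```

Emit:
servo_tool --commands '[0, 0, 0.03, 0, 1, 0, 0, 0.06, 0, 1, 0, 0, 0.06, 0, 1]'

```text
clock: 11.52
eef_pos: [606.3, -181.4, 6.7]
tool_rot: [3.142, -0.0, -2.987]
force: [-0.7, -0.2, -1.7]
width: 52.4
```

Emit:
servo_tool --commands '[0, 0, 0.03, 0, 1, 0, 0, 0.05, 0, 1, 0, 0, 0.05, 0, 1]'

```text
clock: 11.77
eef_pos: [606.3, -181.3, 5.4]
tool_rot: [3.141, -0.0, -2.987]
force: [-0.6, 0.3, -0.4]
width: 52.4
```

Emit:
servo_tool --commands '[0, 0, 0.03, 0, 1, 0, 0, 0.03, 0, 1, 0, 0, 0.03, 0, 1]'

```text
clock: 12.02
eef_pos: [606.4, -181.4, 4.9]
tool_rot: [-3.142, 0.0, -2.987]
force: [-0.4, -0.3, 0.1]
width: 52.4
```

Emit:
servo_tool --commands '[0, 0, 0.03, 0, 1, 0, 0, 0.03, 0, 1, 0, 0, 0.03, 0, 1]'

```text
clock: 12.27
eef_pos: [606.4, -181.4, 4.8]
tool_rot: [-3.141, 0.0, -2.987]
force: [-2.0, 0.8, 6.1]
width: 52.6
```

It has touched down with a 6 N reaction. Next I release, then retreat straight up.

Emit:
servo_tool --commands '[0, 0, 0, 0, 0.3, 0, 0, 0, 0, 0.2, 0, 0, 0, 0, 0.1, 0, 0, 0, 0, 0, 0, 0, 0, 0, 0, 0, 0, 0, 0, 0, 0, 0, 0, 0, 0, 0, 0, 0, 0, 0]'

```text
clock: 12.93
eef_pos: [606.3, -181.4, 4.0]
tool_rot: [3.142, -0.0, -2.987]
force: [0.4, 0.2, -1.0]
width: 85.5
```

```bash
python3 - <<'E'
from h import *
s=ctrl.read_state();print(s["clock"],s["eef_pos"],s["force"],s["width"])
a=ctrl.get_image("scene")["img"]
cv2.imwrite("pics/s10.png",cv2.resize(a[170:300,200:330],None,fx=4.5,fy=4.5,interpolation=cv2.INTER_CUBIC))
E
```

```text
12.9333 [ 606.33531809 -181.3617676     3.9886104 ] [ 0.43772606  0.23401555 -0.96265507] 85.5278944571806
```

View pics/s10.png

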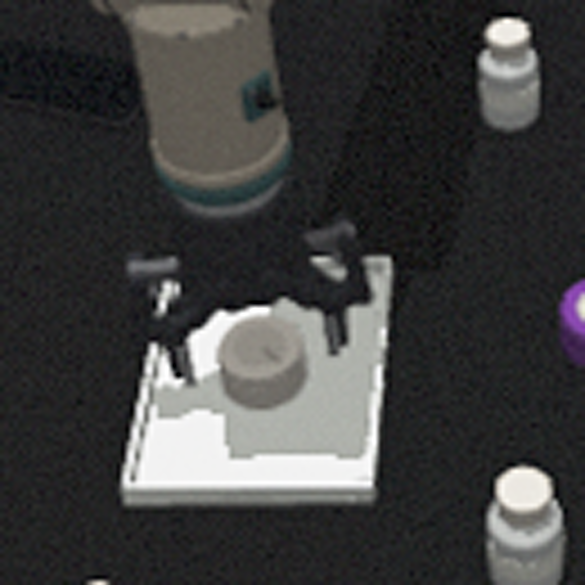

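The cap stands flat at crop (262,362) and both fingers are clear of it. Now I retreat.

Emit:
servo_tool --commands '[0, 0, -0.3, 0, 0, 0, 0, -0.8, 0, 0, 0, 0, -1.5, 0, 0, 0, 0, -2.5, 0, 0, 0, 0, -3.7, 0, 0, 0, 0, -5, 0, 0, 0, 0, -6.5, 0, 0, 0, 0, -8, 0, 0, 0, 0, -8, 0, 0, 0, 0, -8, 0, 0]'

```text
clock: 13.82
eef_pos: [608.2, -181.8, 208.3]
tool_rot: [-3.139, 0.007, -2.987]
force: [-0.3, 0.1, -0.0]
width: 85.3
```

```bash
python3 - <<'E'
from h import *
s=ctrl.read_state();print(s["clock"],s["eef_pos"],s["force"],s["width"])
a=ctrl.get_image("scene")["img"]
cv2.imwrite("pics/s11.png",cv2.resize(a[140:320,130:470],None,fx=2.3,fy=2.3,interpolation=cv2.INTER_CUBIC))
b=cv2.imread("pics/scene0.png")
def box(i):
  m=(cv2.cvtColor(i,cv2.COLOR_BGR2GRAY)>95).astype(np.uint8); m[:,:220]=0;m[:,295:]=0;m[:215]=0;m[290:]=0
  c=max(cv2.findContours(m,0,2)[0],key=cv2.contourArea); return cv2.minAreaRect(c)
print(box(a),box(b))
E
```

```text
13.8167 [ 608.23657327 -181.80969107  208.33169936] [-0.28299611  0.14210303 -0.01854156] 85.25602057146372
((256.5, 254.0), (54.0, 59.0), 90.0) ((256.5, 254.0), (54.0, 59.0), 90.0)
```

View pics/s11.png

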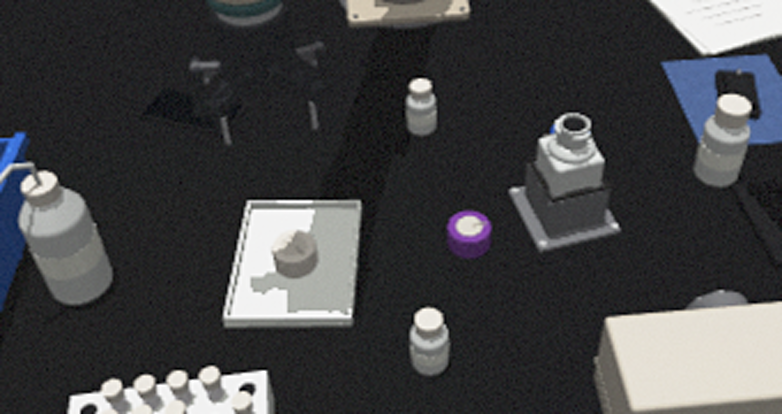

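The cap lies flat and right side up in the tray at view (295,253). The tray has not moved, the open bottle is in its holder at (573,165), and the other bottles are undisturbed.

```bash
python3 -c "
from cell import ctrl
print(ctrl.finish_job())"
```

```text
the job is handed in; nothing more can be done
None
```

The bottle is open, and its cap is lying flat and right side up in the tray. I handed the job in at about 14 s.

- **Opening:** I gripped the cap and pressed until it met its stop, reading at most 15 N against the 25 N limit. I then turned it 68° counter-clockwise, and it lifted off without any pull.
- **Placing:** I lowered the cap until it touched the tray floor (about 6 N), released it, and backed straight up.
- **Last checks:** In the final picture the bottle is standing open in its holder. The tray's measured outline is the same as at the start, and the other bottles look undisturbed by eye. The gripper is empty and touching nothing, with forces near zero. None of these checks failed or disagreed.

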